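# Feed a wood slice round the drilling jig's curved rail

### The arm

A 6-joint arm with a two-finger parallel gripper is mounted at the origin on the work surface. World frame = base frame: x ahead of the robot, y to its left, z up, the work surface at z = 0. Lengths are in mm, angles in rad, forces in N, time in s.
With the tool pointing down it reaches from about 350 to 775 mm from the base axis. Payload 7.3 kg.
Tool frame: the origin (TCP) lies at the very end of the fingers, on their centre line; the grasp point (between the pads) lies 19 mm behind it (bot.grip_point_offset is the distance from the TCP to the grasp point, in mm); z points along the fingers, y is the direction in which the jaws open and shut (so a half turn about z gives the same grasp; the last joint's range is limited). The gripper opens to 92 mm and grips with 3 to 60 N. Pads are 19 mm wide; open, the fingers measure 130 mm over their backs; the gripper's body (75 mm by 190 mm) begins 47 mm behind the grasp point.
Start: joints at [1.063, 0.342, 1.524, -0, 1.275, -0.146], TCP at [185.815, 491.037, 226.741] pointing down, gripper open.
Joint ranges: [-2.53, 2.53], [-0.77, 2.02], [0.04, 2.7], [-1, 4.14], [0.28, 2.66], [-3.11, 3.11]. Speed limits (rad/s): [2.57, 2.57, 3.14, 3.14, 3.14, 3.14].

### API

Orientations are given as a unit quaternion [x, y, z, w].
In Python, from station import bot, imaging, nets gives the robot as it stands. The module is installed in compiled form; this text tells all that it offers.
- The arm moves only by the tool step_arm, never from a script. Its argument "series" is a list of rows, each a list of 7 numbers: the turn, a rotation vector about the tool's x, y, z in rad, then the shift along the tool's x, y, z in mm, then the gripper's target within -1 to 1 (fully open at 1, half-way at 0, shut at -1). A call has 1 to 8 rows; each row is the pose to reach, as a shift and turn from the pose commanded when the call began, along the tool's axes at that moment; what a row does not reach only later rows make up. A row lasts 1/12 s, in which the tool goes at most 41.7 mm and 7.16 degrees, less where a joint would pass 70% of its speed; a pose out of reach is approached as far as the arm can. A call with a gripper value outside its range is refused whole. The fingers move at their own pace and stop on an object; the grip force is fixed at half the most. Time passes only in rows, so rows that repeat a pose let the fingers close. It gives the time, the measured TCP pose, the force and the opening at its end, in the units of the state.
- bot.sense(): the state, without advancing time (a new reading comes with each control period).
- imaging.snapshot(name): name is "side" or "top"; returns (picture, depth): 384x512x3 uint8, red, green, blue; 384x512 float32, mm along the optical axis (not along the pixel's ray), 0 where there is no reading.
- imaging.camera_info(name): a dict with "vfov" (degrees; the focal length in pixels is half the picture's height over the tangent of half this angle, whatever the lens; pixels are square), "cx", "cy" (the principal point, pixels), "rvec" (rotation vector, rad) and "tvec" (3), from world to camera coordinates, as OpenCV has them. Camera axes: x right, y down, z forward; pixel columns grow to the right and rows downward; lengths in mm; the calibration is good to about 2 mm. A picture is of the moment at which its call begins. camera_info takes no time and is no camera call.
- bot.close_job(): hands the job in, once; it reports no verdict.
Trained networks look in the newest picture that a camera, given by its name, has taken for a name from the list of things; names that differ only in an ending like _2 or _b are one class to them, and where a whole thing is asked for, a point or a joint stands for the part that bears it (a point fixed in the world has none). Each returns a list of dicts, best first, with "conf" (0 to 1); they miss things now and then, are a little off and sometimes report something else, mostly with a low value. They report only what shows in the picture. A call takes as long as a camera call. They do not tell look-alikes from the thing itself.
- nets.cut_out(camera, label): "pixels" (384x512 bool, what is visible of it) and "box" ([left, top, width, height] as shares, 0 to 1, of the picture: columns of its width, rows of its height, round what is visible of it).
- nets.place_of(camera, label): "position" ([column, row] as shares, 0 to 1, of the picture: columns of its width, rows of its height: a listed point, or the origin of a listed thing).
The state is a dict: "clock": time; "joint_positions": joint angles; "joint_vel": joint speeds; "tau": joint torques, N m; "tcp_pos": TCP position; "tcp_rot": TCP orientation; "wrist_force": force on the tool from outside, world axes, zero at the start; "ft_torque": the same for the moment, N m; "opening": finger opening in mm.
Only numpy, scipy, OpenCV 4.12 (cv2) and the standard library are available. Lean on these libraries where they do the work, as an engineer would, in place of code of your own. Each camera call takes 0.05 s, during which the arm holds its last target. There are 200 camera calls.

### The job

Take the small thick wood slice from the table and lay it flat in the open straight infeed of the wooden feed jig, then let go. With the closed fingertips slide it along the outer rail, round the bend past the sprung shoe (flat on the board, never lifted, staying against the rail) and into the pocket until it is fully home against the pad of the steel end stop, wherever that is set; press it there with about 10 N for a second (over 15 N would shift the pad), and move the gripper away. Feel your way: nothing may load the jig with more than about 20 N, and leave the other things on the table alone.

Things in the scene. Friction and masses are not known exactly. Their poses are not given: they have to be found in the camera images.
- slice: The work piece: a round slice of a branch with dark bark edge and pale ringed top, 56 mm diameter, 24 mm thick, 40 to 80 g. Origin at the centre of its underside, z up through its thickness. Starts flat on the table, left or right of the jig. Wood on wood slides with a friction coefficient of about 0.6.
- jig: Feed jig, fixed: L-shaped plywood board, top 12 mm over the table, wooden rails 18 mm high, 16 wide on it. Origin on the table under the bend's centre; x away from the robot, y left, z up. Outer rail's guiding face (jig frame, mm): x=103 from y=165 to 0 (infeed), quarter circle radius 103 about the origin from (103,0) to (0,-103), then y=-103 from x=0 to -135 (outfeed). Board ends at y=170.
- infeed (a point): Where to lay the slice: centre of its underside when it touches the outer rail in the middle of the infeed, at (75, 105, 12) mm in the jig's frame; a few mm clear of the rail (smaller x) is fine. No inner rail here: free room for fingers before and behind it along the jig's y. From here the slice travels towards the jig's -y, against the rail (x = 75).
- bend (a point): Centre of the slice's underside halfway round the bend when it touches the rail, at (53, -53, 12) mm in the jig's frame. Slice centre runs on a 75 mm radius about the jig's origin from (75, 0) to (0, -75). No inner rail, only the sprung shoe; keep the slice in by pushing it against the outer rail. Pushed more than about 15 degrees into the rail it wedges and jams.
- shoe_tip (a point): Tip of a sprung shoe (black, round, 16 mm wide, tip radius 8 mm, 3 to 15 mm over the board) inside the bend opposite point bend, 52 mm from the jig's origin. It stands 5 mm into the slice's way and slides back up to 12 mm, squeezing the passing slice against the rail: about 1.5 N at first, 3 N when back 5 mm, more when passed fast (damped). Behind it a fixed block, 18 mm high.
- nose (a point): The rounded tip (8 mm radius, 18 mm above the board) of the short inner rail of the pocket, at (-37, -35) mm in the jig's frame, on the rail's top. The inner rail's guiding face is y = -43 mm, from here to the stop, so the pocket is 60 mm wide; a slice that is not against the outer rail can catch on this nose.
- home (a point): Centre of the slice's underside at the deepest possible home, (-85, -75, 12) mm in the jig's frame, when the stop's pad is screwed right in. As the pad may stand up to 26 mm further out, the slice is really fully home somewhere between x = -85 and x = -59 mm: where it meets the pad. It gets there travelling towards the jig's -x.
- stop: End stop of the pocket: a fixed steel block 18 mm thick, 60 wide, 20 high across the pocket, origin at the foot of its face at (-118, -73, 12) mm in the jig frame, axes as the jig. A steel pad (34 wide, 16 high, rigid, stays put) on a screw stands out of it towards +x; its front is 5 to 31 mm before the block, set differently each time and not measured: find it by feel. Do not load it over 15 N.
- big_slice: Bystander: a larger, thinner wood slice, 84 mm diameter, 14 mm thick, flat on the table on the other side of the jig. Origin at the centre of its underside. Leave alone.
- glue: Bystander: a white glue bottle, 54 mm diameter, 130 mm high, standing beyond the jig to the left. Origin at the centre of its underside. Leave alone.
- tray: Bystander: an open red plastic tray, 120 x 170 mm, 45 mm high, beyond the jig to the right. Origin at the centre of its underside. Leave alone.
There are look-alikes about, which are no part of the job. What is shaped like the slice but blue is not meant.

How it is judged:
By the outcome, as a careful person would: the job done as asked, in the order asked, and still so for the second after the job is handed in, with the robot touching nothing.
It also fails if it takes over 72 s, if anything falls off the work surface, if the arm or the gripper's body presses on something with over 40 N, if the wrist force passes 120 N, or if a joint passes its speed limit or range.

## Working session

There is one attempt and no reset: what is moved stays moved. The work goes in short steps, Python scripts to look and compute and a tool call to move; the robot and the scene stay as the last step left them, time stands still between calls to the robot, and variables do not carry over. Pictures are saved under pics/ and viewed, on a budget of 10 in all, crops included, one or two more only if the job needs it, and the job is handed in when it is done.

Besides the shell and the picture viewer there is one more tool, called after "Emit:" as a command line: name --pt "numbers of a row" for each row, then --argument value for the rest. step_arm: Moves the arm, as the interface text tells. Its arguments: {"type":"object","properties":{"series":{"type":"array"}},"required":["series"]}

```bash
mkdir -p pics; cat > h.py <<'E'
import numpy as np, cv2
from station import bot, imaging, nets
from scipy.spatial.transform import Rotation as R
def cam(n):
    c=imaging.camera_info(n); f=192/np.tan(np.radians(c['vfov'])/2)
    return f,c['cx'],c['cy'],R.from_rotvec(np.ravel(c['rvec'])).as_matrix(),np.ravel(c['tvec'])
def ray(n,u,v,z):
    f,cx,cy,M,t=cam(n); d=M.T@np.array([(u-cx)/f,(v-cy)/f,1]); o=-M.T@t
    return o+d*(z-o[2])/d[2]
def proj(n,p):
    f,cx,cy,M,t=cam(n); q=M@np.array(p,float)+t; return f*q[0]/q[2]+cx,f*q[1]/q[2]+cy
def cloud(n,D):
    f,cx,cy,M,t=cam(n); v,u=np.mgrid[:384,:512]
    P=np.stack([(u-cx)/f*D,(v-cy)/f*D,D],-1); return (P-t)@M
E
python3 - <<'E'
from h import *
ims=[]
for n in('top','side'):
    im,D=imaging.snapshot(n); ims.append(im); np.savez(f'{n}.npz',im=im,D=D)
    f,cx,cy,M,t=cam(n); print(n,f,cx,cy,-M.T@t)
    cv2.imwrite(f'pics/{n}0.png',cv2.resize(im[...,::-1],(800,600)))
    for l,z in(('slice',0),('jig',0),('infeed',12),('bend',12),('shoe_tip',20),('nose',30),('home',12),('stop',12),('big_slice',0)):
        for r in nets.place_of(n,l)[:3]:
            u,v=r['position'][0]*512,r['position'][1]*384
            print(l,round(r['conf'],2),round(u),round(v),ray(n,u,v,z).round(0))
print(bot.sense())
E
```

```text
top 446.9617004085048 255.13282879110417 189.6771941015648 [ 453.01382586   10.56612729 1251.70464255]
slice 0.88 164 228 [455. 266.   0.]
slice 0.73 159 191 [559. 284.   0.]
jig 0.8 259 198 [541.   2.   0.]
infeed 0.92 225 169 [621.  99.  12.]
bend 0.77 285 182 [585. -68.  12.]
bend 0.24 225 167 [627.  98.  12.]
shoe_tip 0.48 281 187 [572. -57.  20.]
nose 0.92 276 211 [505. -45.  30.]
home 0.75 288 229 [455. -79.  12.]
stop 0.62 284 239 [428. -68.  12.]
big_slice 0.82 375 241 [ 424. -321.    0.]
side 376.65650719109567 245.50743724066547 199.702962042891 [482.49843948 857.82538148 705.07744603]
slice 0.94 241 285 [557. 280.   0.]
slice 0.56 287 282 [448. 265.   0.]
jig 0.67 255 210 [541.  -2.   0.]
infeed 0.92 226 230 [615. 103.  12.]
bend 0.8 238 192 [601. -74.  12.]
shoe_tip 0.58 244 195 [577. -45.  20.]
nose 0.8 269 196 [502. -30.  30.]
nose 0.7 245 193 [573. -44.  30.]
home 0.56 284 197 [458. -53.  12.]
stop 0.43 296 191 [420. -88.  12.]
stop 0.41 253 207 [548.   1.  12.]
big_slice 0.75 292 152 [ 429. -341.    0.]
{'clock': 1.0, 'joint_positions': array([ 1.06298932e+00,  3.42005053e-01,  1.52410328e+00, -1.36406910e-05,
        1.27540294e+00, -1.46027542e-01]), 'joint_vel': array([0.00087794, 0.0020443 , 0.00041051, 0.00081094, 0.00096421,
       0.00044789]), 'tau': array([ 3.90763726e-04, -4.31133127e+01, -2.44475359e+01,  7.19778403e-02,
        4.84403875e-02,  7.56548820e-05]), 'tcp_pos': array([185.82245531, 491.03127182, 226.73673486]), 'tcp_rot': array([1.79902907e-01, 9.83684371e-01, 3.64399215e-05, 1.92461320e-05]), 'wrist_force': array([-0.19210269,  0.53007733, -0.54323522]), 'ft_torque': array([-0.06248425, -0.05147144,  0.01846053]), 'opening': 91.4501317759122}
```

View pics/top0.png

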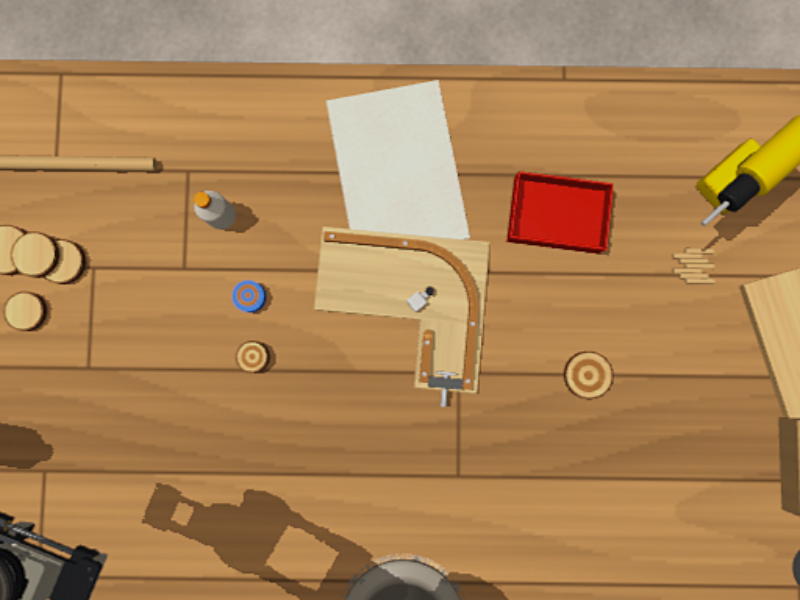

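View pics/side0.png

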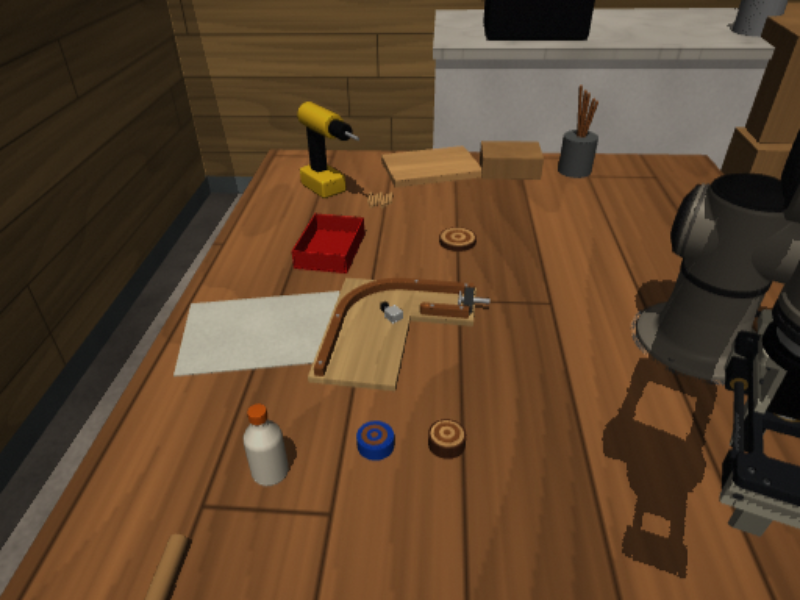

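In the top view (800×600) the candidates are the natural thick slice (253,356), the blue look-alike (249,296), the big slice (588,375) and pale discs far left (25,310). I choose (253,356): it is thick, barked and ringed. The jig is turned a few degrees, and the stop is at (445,382). Next I'll fit the jig pose and check a crop.

```bash
cat > fit.py <<'E'
from h import *
from scipy.optimize import least_squares
def raildist(p):
    x,y=p[:,0],p[:,1]
    # centreline at 111
    a=np.stack([np.hypot(x-111,y-np.clip(y,0,165)),np.hypot(y+111,x-np.clip(x,-135,0)),
      np.where((x>0)&(y<0),abs(np.hypot(x,y)-111),1e3)])
    return a.min(0)
for n in('top','side'):
    z=np.load(n+'.npz'); im,D=z['im'],z['D']; hsv=cv2.cvtColor(im,cv2.COLOR_RGB2HSV)
    P=cloud(n,D)
    cl=P[...,2]; print(n,'table z',np.median(cl[(abs(P[...,0]-400)<30)&(abs(P[...,1]-100)<60)]))
    m=(abs(cl-30)<5)&(P[...,0]>390)&(P[...,0]<700)&(abs(P[...,1])<210)&(D>0)&(hsv[...,1]>120)
    Q=P[m]; 
    # z-correct: intersect rays with z=30
    v,u=np.nonzero(m); Q=np.array([ray(n,a,b,30)[:2] for a,b in zip(u,v)])
    def loc(q):
        c,s=np.cos(q[2]),np.sin(q[2]); d=Q-q[:2]; return np.stack([c*d[:,0]+s*d[:,1],-s*d[:,0]+c*d[:,1]],1)
    best=None
    for t0 in(-.1,0,.1):
        r=least_squares(lambda q:raildist(loc(q)),[541,0,t0],loss='soft_l1',f_scale=3,x_scale=[10,10,.1])
        if best is None or r.cost<best.cost: best=r
    e=loc(best.x); k=raildist(e)<14
    print(n,len(Q),k.sum(),best.x.round(3),np.median(raildist(e)), 'ylen',np.percentile(e[k],[0.5,99.5],axis=0).round())
    # slice
    for r in nets.cut_out(n,'slice')[:2]:
        mm=r['pixels']&(abs(cl-24)<4); v,u=np.nonzero(mm); 
        if len(u)==0: continue
        q=np.array([ray(n,a,b,24)[:2] for a,b in zip(u,v)])
        (c,rad)=cv2.minEnclosingCircle(q.astype(np.float32)); print('slice',r['conf'],q.mean(0).round(1),np.round(c,1),rad,im[mm].mean(0).round())
im=np.load('top.npz')['im']; s=np.load('side.npz')['im']
cv2.imwrite('pics/crop1.png',np.hstack([cv2.resize(im[170:270,120:220,::-1],(400,400),interpolation=2),cv2.resize(s[240:320,220:320,::-1],(400,400),interpolation=2)]))
E
python3 fit.py
```

```text
top table z 0.30552315562649046
top 1152 962 [ 5.45168e+02 -5.00300e+00 -1.08000e-01] 5.221957617329743 ylen [[-129. -123.]
 [ 119.  163.]]
slice 0.83 [561.2 279.9] [561.8 279.2] 28.392431259155273 [115. 124. 160.]
slice 0.74 [455.4 269.8] [454.5 269.8] 28.393512725830078 [180. 139.  85.]
side table z 0.9777575057125472
side 833 613 [ 5.43432e+02 -1.20700e+00 -1.10000e-01] 7.057378386366807 ylen [[-125. -125.]
 [ 119.  164.]]
slice 0.91 [452.8 271.4] [452.4 271.5] 30.132509231567383 [122.  81.  45.]
slice 0.72 [559.4 282.2] [558.5 281.6] 30.052988052368164 [47. 52. 91.]
```

View pics/crop1.png

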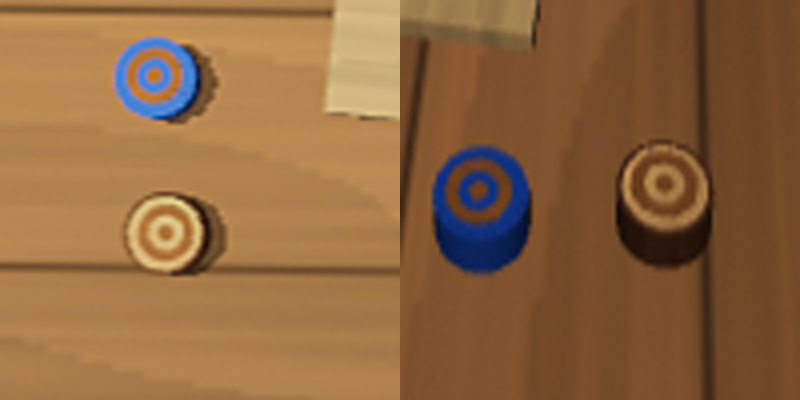

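The crop confirms the choice: the natural-wood slice is at about (454, 270) and the blue one sits beyond it. I'll refine the jig fit from the stored pictures and write a move-row helper.

```bash
cat >> h.py <<'E'
def rows(cur,targets):
    """cur/targets: (x,y,z,yaw_x deg), tool down. prints [rotz, dx,dy,dz] per target in tool axes of cur"""
    a=np.radians(cur[3])
    for t in targets:
        d=np.array(t[:3])-cur[:3]
        print([round(np.radians((cur[3]-t[3]+180)%360-180),3),round(d[0]*np.cos(a)+d[1]*np.sin(a),1),round(d[0]*np.sin(a)-d[1]*np.cos(a),1),round(-d[2],1)],t)
def now():
    s=bot.sense(); m=R.from_quat(s['tcp_rot']).as_matrix()
    print(s['clock'].__round__(2),s['tcp_pos'].round(1),'F',s['wrist_force'].round(1),'op',round(s['opening'],1),'tilt',m[:2,2].round(4))
    return np.array([*s['tcp_pos'],np.degrees(np.arctan2(m[1,0],m[0,0]))])
E
cat > fit2.py <<'E'
from h import *
from scipy.optimize import minimize
# match rendered outline masks: brown rail vs pale board, using both cameras' colours, rail top z=30
def inside(x,y):
    a=(x>=103)&(x<=119)&(y>=0)&(y<=165); b=(y<=-103)&(y>=-119)&(x<=0)&(x>=-135)
    r=np.hypot(x,y); c=(x>0)&(y<0)&(r>=103)&(r<=119); return a|b|c
def board(x,y):
    r=np.hypot(x,y)
    return ((x>-30)&(x<103)&(y>-20)&(y<165)|(x<=0)&(x>-100)&(y<-50)&(y>-103)|(r<103)&(x>=0)&(y<=0))&(np.hypot(x-15,y+15)>45)
for n in('top','side'):
    im=np.load(n+'.npz')['im']; lab=cv2.cvtColor(im,cv2.COLOR_RGB2LAB)[...,0].astype(float)
    v,u=np.mgrid[100:330,130:390]
    f,cx,cy,M,t=cam(n); d=np.stack([(u-cx)/f,(v-cy)/f,np.ones(u.shape)],-1)@M; o=-M.T@t
    g=lab[100:330,130:390]
    def loc(q,z):
        P=o+d*((z-o[2])/d[...,2])[...,None]; X,Y=P[...,0]-q[0],P[...,1]-q[1]; c,s=np.cos(q[2]),np.sin(q[2]); return c*X+s*Y,-s*X+c*Y
    def cost(q):
        k=inside(*loc(q,30)); b=board(*loc(q,12))&~k
        return g[k].std()**2*k.sum()/k.sum()+g[b].std()**2 - 0*(k.sum()) if True else 0
    best=(1e9,None)
    for x in np.arange(535,556,1.5):
        for y in np.arange(-12,6,1.5):
            for th in np.arange(-.14,-.07,.01):
                c=cost((x,y,th)); 
                if c<best[0]: best=(c,(x,y,th))
    r=minimize(cost,best[1],method='Nelder-Mead',options=dict(initial_simplex=[np.array(best[1])+e for e in([0,0,0],[1.5,0,0],[0,1.5,0],[0,0,.015])]))
    print(n,best,r.x.round(3),r.fun)
E
python3 fit2.py; python3 -c "
from h import *
c=now(); rows(c,[(454,270,100,173.8)])"
```

```text
top (np.float64(359.74105439871926), (np.float64(545.5), np.float64(-7.5), np.float64(-0.07999999999999996))) [ 5.45523e+02 -7.13500e+00 -8.50000e-02] 334.10859407691305
side (np.float64(438.0813714903418), (np.float64(544.0), np.float64(-9.0), np.float64(-0.07999999999999996))) [ 5.43935e+02 -7.99100e+00 -7.90000e-02] 431.8594110882124
1.1 [185.8 491.  226.8] F [ 0.6 -0.2 -0.8] op 91.8 tilt [0.     0.0001]
[np.float64(-0.254), np.float64(-329.1), np.float64(-111.8), np.float64(126.8)] (454, 270, 100, 173.8)
```

```bash
cat > ov.py <<'E'
from h import *
import sys
def ov(q,imgs,out):
    o=[]
    for n,im in imgs:
        c,s=np.cos(q[2]),np.sin(q[2]); W=lambda x,y,z:(q[0]+c*x-s*y,q[1]+s*x+c*y,z)
        th=np.linspace(0,-np.pi/2,20)
        L=[]
        for r,z in((103,30),(119,30)): L.append([(r,165,z)]+[(r*np.cos(a),r*np.sin(a),z) for a in th]+[(-135,-r,z)])
        L.append([(0+8*np.cos(a)-37,8*np.sin(a)-35,30) for a in np.linspace(0,6.3,12)])
        L.append([(-118,-43,32),(-118,-103,32)])
        k=3.4;u0,v0=(195,140) if n=='top' else (190,160)
        b=cv2.resize(im[v0:v0+120,u0:u0+117,::-1],None,fx=k,fy=k,interpolation=2).copy()
        for l in L:
            p=np.array([(np.array(proj(n,W(*a)))-[u0,v0]+.5)*k for a in l],np.int32); cv2.polylines(b,[p],False,(255,0,255),1)
        o.append(b)
    cv2.imwrite(out,np.hstack(o))
if __name__=='__main__':
    ov((544.8,-7.5,-.082),[(n,np.load(n+'.npz')['im']) for n in('top','side')],'pics/ov1.png')
E
python3 ov.py
```

```text
(no output)
```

View pics/ov1.png

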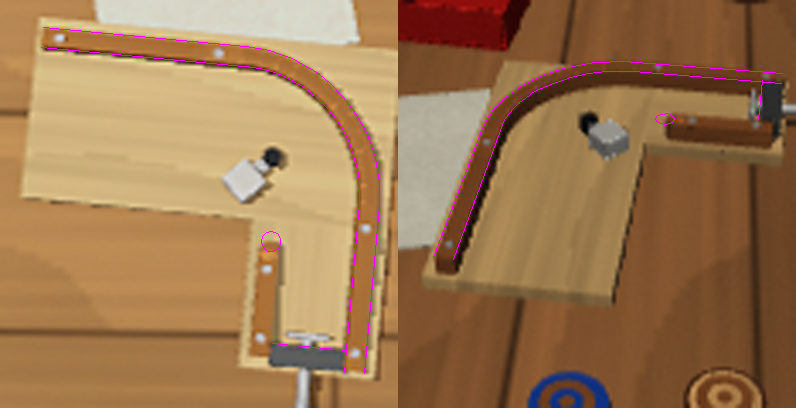

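Emit:
step_arm --pt "0 0 -0.1 -41 -14 0 1" --pt "0 0 -0.2 -82 -28 0 1" --pt "0 0 -0.23 -123 -42 16 1" --pt "0 0 -0.23 -164 -56 32 1" --pt "0 0 -0.23 -205 -70 48 1" --pt "0 0 -0.23 -246 -84 64 1" --pt "0 0 -0.23 -287 -98 95 1" --pt "0 0 -0.23 -320 -109 127 1"

```text
clock: 1.77
tcp_pos: [426.0, 293.3, 123.1]
tcp_rot: [0.066, 0.998, 0.001, 0.002]
wrist_force: [0.2, 1.3, 0.0]
opening: 91.8
```

The overlay (magenta) fits the rails and the stop's front in both views. The pad looks to be about 8 mm before the block. Moving on to the grasp.

```bash
python3 -c "
from h import *
c=now(); print(c[3]);rows(c,[(454,270.5,60,175.3),(454,270.5,4,175.3)])"
```

```text
1.77 [426.  293.3 123.1] F [0.2 1.3 0. ] op 91.8 tilt [0.0031 0.0015]
172.41205929936976
[np.float64(-0.05), np.float64(-30.8), np.float64(-18.9), np.float64(63.1)] (454, 270.5, 60, 175.3)
[np.float64(-0.05), np.float64(-30.8), np.float64(-18.9), np.float64(119.1)] (454, 270.5, 4, 175.3)
```

Emit:
step_arm --pt "0 0 -0.05 -8 -4.5 20 1" --pt "0 0 -0.05 -8 -4.5 40 1" --pt "0 0 -0.05 -8 -4.5 40 1" --pt "0 0 -0.05 -8 -4.5 40 1"

```text
clock: 2.1
tcp_pos: [430.5, 288.7, 82.3]
tcp_rot: [0.041, 0.999, -0.0, -0.001]
wrist_force: [-0.3, -0.1, 0.4]
opening: 91.4
```

```bash
python3 -c "
from h import *
c=now(); print(c[3]);rows(c,[(454,270.5,4,175.3)])
im,D=imaging.snapshot('side');cv2.imwrite('pics/g1.png',cv2.resize(im[200:330,190:360,::-1],None,fx=4,fy=4,interpolation=2))"
```

```text
2.1 [430.5 288.7  82.3] F [-0.3 -0.1  0.4] op 91.4 tilt [-0.0021 -0.0009]
175.27331215520547
[np.float64(-0.0), np.float64(-24.9), np.float64(-16.2), np.float64(78.3)] (454, 270.5, 4, 175.3)
```

View pics/g1.png

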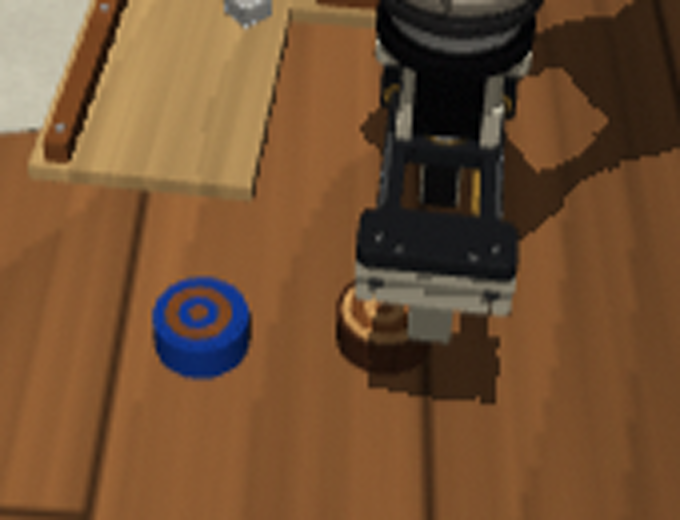

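The slice sits under the gripper at about (385,325) and the tool is ~25 mm short of it in x. The measured pose equals the commanded pose once it settles.

Emit:
step_arm --pt "0 0 0 -25 -16 0 1" --pt "0 0 0 -25 -16 30 1" --pt "0 0 0 -25 -16 55 1" --pt "0 0 0 -25 -16 72 1" --pt "0 0 0 -25 -16 78 1" --pt "0 0 0 -25 -16 78 1" --pt "0 0 0 -25 -16 78 -1" --pt "0 0 0 -25 -16 78 -1"

```text
clock: 2.82
tcp_pos: [455.6, 271.9, 6.6]
tcp_rot: [0.041, 0.999, 0.001, 0.001]
wrist_force: [0.5, -0.4, 0.1]
opening: 82.7
```

Emit:
step_arm --pt "0 0 0 0 0 0 -1" --pt "0 0 0 0 0 0 -1" --pt "0 0 0 0 0 0 -1" --pt "0 0 0 0 0 0 -1"

```text
clock: 3.15
tcp_pos: [454.8, 271.1, 5.2]
tcp_rot: [0.041, 0.999, 0.0, 0.0]
wrist_force: [0.9, -1.7, 1.6]
opening: 56.3
```

```bash
cat >> h.py <<'E'
Q=np.array([544.8,-7.5,-.082])
def W(x,y,z,yaw): # jig -> world, yaw of tool x in jig deg
    c,s=np.cos(Q[2]),np.sin(Q[2]); return (Q[0]+c*x-s*y,Q[1]+s*x+c*y,z,yaw+np.degrees(Q[2]))
def J(p):
    c,s=np.cos(Q[2]),np.sin(Q[2]); d=np.array(p[:2])-Q[:2]; return np.round([c*d[0]+s*d[1],-s*d[0]+c*d[1]],1)
E
python3 -c "
from h import *
c=now(); print(c[3],J(c));rows(c,[W(70,105,60,180),W(70,105,17.5,180)])"
```

```text
3.15 [454.8 271.1   5.2] F [ 0.9 -1.7  1.6] op 56.3 tilt [0.0007 0.0003]
175.31549092360814 [-112.5  270.3]
[np.float64(0.0), np.float64(-182.5), np.float64(-165.4), np.float64(-54.8)] (np.float64(623.1651461427483), np.float64(91.4136182233048), 60, np.float64(175.30174607992726))
[np.float64(0.0), np.float64(-182.5), np.float64(-165.4), np.float64(-12.3)] (np.float64(623.1651461427483), np.float64(91.4136182233048), 17.5, np.float64(175.30174607992726))
```

Emit:
step_arm --pt "0 0 0 0 0 -25 -1" --pt "0 0 0 0 0 -55 -1" --pt "0 0 0 -28 -25 -60 -1" --pt "0 0 0 -56 -50 -60 -1" --pt "0 0 0 -84 -75 -60 -1" --pt "0 0 0 -112 -100 -60 -1" --pt "0 0 0 -140 -125 -60 -1" --pt "0 0 0 -160 -145 -60 -1"

```text
clock: 3.82
tcp_pos: [604.2, 111.1, 64.9]
tcp_rot: [0.041, 0.999, -0.0, 0.001]
wrist_force: [0.5, 0.9, -1.0]
opening: 55.7
```

Emit:
step_arm --pt "0 0 0 -22 -20 0 -1" --pt "0 0 0 -22 -20 0 -1" --pt "0 0 0 -22 -20 0 -1"

```text
clock: 4.07
tcp_pos: [623.0, 90.3, 64.3]
tcp_rot: [0.042, 0.999, 0.0, -0.0]
wrist_force: [-0.6, 0.6, -0.2]
opening: 55.3
```

```bash
python3 -c "
from h import *
c=now(); print(c[3],J(c));rows(c,[W(70,105,30,180),W(70,105,17.5,180)])"
```

```text
4.07 [623.   90.3  64.3] F [-0.6  0.6 -0.2] op 55.3 tilt [-0.0004  0.0002]
175.15547100102583 [ 70.  103.8]
[np.float64(-0.003), np.float64(-0.0), np.float64(1.2), np.float64(34.3)] (np.float64(623.1651461427483), np.float64(91.4136182233048), 30, np.float64(175.30174607992726))
[np.float64(-0.003), np.float64(-0.0), np.float64(1.2), np.float64(46.8)] (np.float64(623.1651461427483), np.float64(91.4136182233048), 17.5, np.float64(175.30174607992726))
```

Emit:
step_arm --pt "0 0 0 0 0 25 -1" --pt "0 0 0 0 0 38 -1" --pt "0 0 0 0 0 43 -1" --pt "0 0 0 0 0 45 -1" --pt "0 0 0 0 0 46 -1" --pt "0 0 0 0 0 46 -1"

```text
clock: 4.57
tcp_pos: [622.8, 92.3, 19.5]
tcp_rot: [0.041, 0.999, 0.0, 0.001]
wrist_force: [0.5, -0.4, -0.9]
opening: 55.4
```

Emit:
step_arm --pt "0 0 0 0 0 0.5 -1" --pt "0 0 0 0 0 0.5 -1"

```text
clock: 4.73
tcp_pos: [623.0, 91.9, 19.1]
tcp_rot: [0.041, 0.999, 0.0, 0.001]
wrist_force: [0.6, 0.6, -0.3]
opening: 55.2
```

Emit:
step_arm --pt "0 0 0 0 0 1 -1" --pt "0 0 0 0 0 1 -1"

```text
clock: 4.9
tcp_pos: [622.6, 91.7, 17.5]
tcp_rot: [0.041, 0.999, 0.0, 0.0]
wrist_force: [0.2, -0.8, -1.3]
opening: 55.1
```

Emit:
step_arm --pt "0 0 0 0 0 0.7 -1" --pt "0 0 0 0 0 0.7 -1"

```text
clock: 5.07
tcp_pos: [622.7, 91.7, 17.3]
tcp_rot: [0.041, 0.999, 0.0, 0.0]
wrist_force: [-1.5, -0.3, 4.3]
opening: 55.4
```

It touched down with about 4 N. Releasing now, then up.

Emit:
step_arm --pt "0 0 0 0 0 0 1" --pt "0 0 0 0 0 0 1" --pt "0 0 0 0 0 0 1" --pt "0 0 0 0 0 0 1" --pt "0 0 0 0 0 0 1" --pt "0 0 0 0 0 -30 1" --pt "0 0 0 0 0 -60 1" --pt "0 0 0 0 0 -60 1"

```text
clock: 5.73
tcp_pos: [625.9, 91.9, 82.4]
tcp_rot: [0.041, 0.999, 0.0, 0.005]
wrist_force: [0.9, 0.8, 0.5]
opening: 91.8
```

```bash
python3 -c "
from h import *
c=now(); print(c[3],J(c));rows(c,[W(65,105+28+9.5+15,75,90)])
im,D=imaging.snapshot('side');cv2.imwrite('pics/p1.png',cv2.resize(im[130:290,190:340,::-1],None,fx=3.7,fy=3.7,interpolation=2))
for r in nets.cut_out('side','slice'):
  v,u=np.nonzero(r['pixels']);print(r['conf'],u.mean(),v.mean())"
```

```text
5.73 [625.9  91.9  82.4] F [0.9 0.8 0.5] op 91.8 tilt [0.0097 0.0004]
175.31703860836677 [ 72.7 105.7]
[np.float64(1.571), np.float64(7.7), np.float64(51.8), np.float64(7.4)] (np.float64(622.4821238773831), np.float64(144.14675278389217), 75, np.float64(85.30174607992726))
0.95 239.73947895791582 281.44088176352705
0.82 224.77955271565494 224.0702875399361
```

View pics/p1.png

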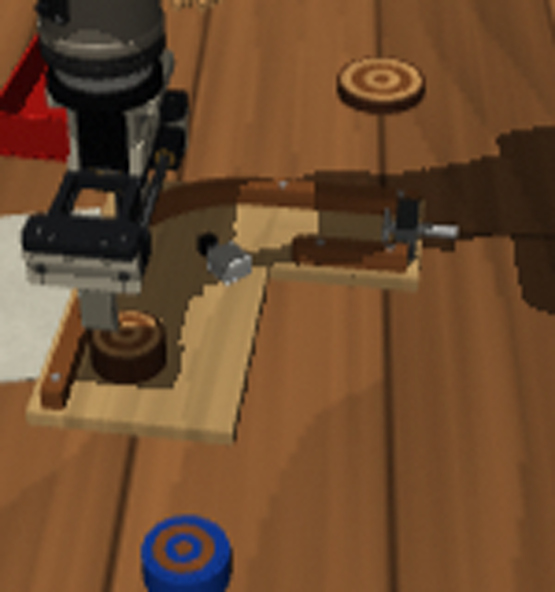

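The slice lies flat in the infeed by the rail at (125,345), clear of the fingers. Now close the fingers, turn, and plan the push path.

Emit:
step_arm --pt "0 0 0.12 2 12 0 -1" --pt "0 0 0.24 4 24 0 -1" --pt "0 0 0.36 6 36 0 -1" --pt "0 0 0.48 8 52 0 -1" --pt "0 0 0.6 8 52 0 -1" --pt "0 0 0.72 8 52 0 -1" --pt "0 0 0.84 8 52 0 -1" --pt "0 0 0.96 8 52 0 -1"

```text
clock: 6.5
tcp_pos: [617.8, 144.3, 74.8]
tcp_rot: [0.5, 0.866, -0.001, -0.001]
wrist_force: [-0.3, 0.1, 0.3]
opening: 43.0
```

Emit:
step_arm --pt "0 0 0.12 0 0 0 -1" --pt "0 0 0.24 0 0 0 -1" --pt "0 0 0.36 0 0 0 -1" --pt "0 0 0.47 0 0 0 -1" --pt "0 0 0.47 0 0 0 -1" --pt "0 0 0.47 0 0 0 -1"

```text
clock: 7.0
tcp_pos: [618.1, 144.1, 75.3]
tcp_rot: [0.685, 0.729, -0.001, -0.001]
wrist_force: [0.5, -0.0, -0.3]
opening: 3.5
```

```bash
cat > plan.py <<'E'
from h import *
def pose(p,dl=6,s=7,z=17,x0=0,g=0):
    # slice centre progress p (mm from y=105), tool face tilted dl into rail, inward shift s, gap g behind
    A=75*np.pi/2
    if p<105: c=np.array([75-x0,105-p]);h=-90
    elif p<105+A: a=-(p-105)/75; c=75*np.array([np.cos(a),np.sin(a)]);h=-90+np.degrees(a)
    else: c=np.array([-(p-105-A),-75]);h=-180
    h+=dl; n=np.array([np.cos(np.radians(h)),np.sin(np.radians(h))]); t=np.array([n[1],-n[0]]) # right of travel = inward
    k=c-n*(37.5+g)+t*s
    cor=[np.hypot(*(k+a*n*9.5+b*t*19)) for a in(-1,1) for b in(-1,1)]
    return W(*k,z,h+180),cor
E
python3 - <<'E'
from plan import *
c=now(); print(c[3],J(c))
t,_=pose(0,x0=5,g=12); rows(c,[t[:2]+(60,)+t[3:],t])
print('corners bend',np.round(pose(160)[1],1))
E
```

```text
7.0 [618.1 144.1  75.3] F [ 0.5 -0.  -0.3] op 3.5 tilt [-0.0021 -0.0002]
93.57138331623507 [ 60.7 157.1]
[np.float64(0.04), np.float64(-3.2), np.float64(-3.3), np.float64(15.3)] (np.float64(615.042421592669), np.float64(140.74181853391354), 60, np.float64(91.30174607992726))
[np.float64(0.04), np.float64(-3.2), np.float64(-3.3), np.float64(58.3)] (np.float64(615.042421592669), np.float64(140.74181853391354), 17, np.float64(91.30174607992726))
corners bend [95.  62.4 88.9 52.6]
```

Emit:
step_arm --pt "0 0 0.04 -3 -0.5 20 -1" --pt "0 0 0.04 -3 -0.5 40 -1" --pt "0 0 0.04 -3 -0.5 52 -1" --pt "0 0 0.04 -3 -0.5 58 -1" --pt "0 0 0.04 -3 -0.5 58 -1" --pt "0 0 0.04 -3 -0.5 58 -1"

```text
clock: 7.5
tcp_pos: [618.6, 141.3, 18.7]
tcp_rot: [0.7, 0.714, 0.0, -0.0]
wrist_force: [-1.0, -0.7, -0.9]
opening: 0.4
```

```bash
python3 - <<'E'
from plan import *
c=now(); print(c[3],J(c))
k=dict(s=4)
print('approach'); rows(c,[pose(p,x0=x,**k)[0] for p,x in((-12,5),(-8,5),(-4,5),(0,5),(4,4),(8,3),(12,2),(16,1),(20,0),(105,0))])
print('infeed 3mm'); rows(pose(20,**k)[0],[pose(20+3*i,**k)[0] for i in(1,8)])
print('bend 2.5mm'); rows(pose(106,**k)[0],[pose(106+2.5*i,**k)[0] for i in range(1,9)])
print('corners',np.round(pose(160,**k)[1],1))
E
```

```text
7.5 [618.6 141.3  18.7] F [-1.  -0.7 -0.9] op 0.4 tilt [-0.      0.0001]
91.15090661236576 [ 61.4 154.3]
approach
[np.float64(-0.003), np.float64(-0.5), np.float64(0.6), np.float64(1.7)] (np.float64(619.2971585864905), np.float64(140.77274752703528), 17, np.float64(91.30174607992726))
[np.float64(-0.003), np.float64(-4.5), np.float64(0.2), np.float64(1.7)] (np.float64(618.969526041597), np.float64(136.78618799336132), 17, np.float64(91.30174607992726))
[np.float64(-0.003), np.float64(-8.5), np.float64(-0.2), np.float64(1.7)] (np.float64(618.6418934967035), np.float64(132.7996284596874), 17, np.float64(91.30174607992726))
[np.float64(-0.003), np.float64(-12.4), np.float64(-0.6), np.float64(1.7)] (np.float64(618.31426095181), np.float64(128.81306892601344), 17, np.float64(91.30174607992726))
[np.float64(-0.003), np.float64(-16.5), np.float64(0.0), np.float64(1.7)] (np.float64(618.9832682903349), np.float64(124.74460125611613), 17, np.float64(91.30174607992726))
[np.float64(-0.003), np.float64(-20.6), np.float64(0.6), np.float64(1.7)] (np.float64(619.6522756288599), np.float64(120.67613
[... 1797 characters left out ...]
167), np.float64(-12.1), np.float64(3.9), np.float64(-0.0)] (np.float64(619.1636362506863), np.float64(10.73770436414863), 17, np.float64(80.98850576757243))
[np.float64(0.2), np.float64(-14.6), np.float64(4.5), np.float64(-0.0)] (np.float64(619.7301378512213), np.float64(8.249244378554842), 17, np.float64(79.07864645046969))
[np.float64(0.233), np.float64(-17.1), np.float64(4.9), np.float64(-0.0)] (np.float64(620.2133914516091), np.float64(5.743286852773071), 17, np.float64(77.16878713336695))
[np.float64(0.267), np.float64(-19.6), np.float64(5.3), np.float64(-0.0)] (np.float64(620.6128601531207), np.float64(3.222615926249155), 17, np.float64(75.2589278162642))
corners [97.8 64.8 91.8 55.4]
```

Emit:
step_arm --pt "0 0 0 -4 0 1.2 -1" --pt "0 0 0 -8 0 1.2 -1" --pt "0 0 0 -11 0 1.2 -1" --pt "0 0 0 -13 0 1.2 -1" --pt "0 0 0 -16 0.2 1.2 -1" --pt "0 0 0 -20 0.8 1.2 -1" --pt "0 0 0 -24 1.5 1.2 -1" --pt "0 0 0 -28 2.2 1.2 -1"

```text
clock: 8.17
tcp_pos: [621.4, 112.8, 17.5]
tcp_rot: [0.7, 0.714, 0.0, 0.0]
wrist_force: [1.1, 0.6, -0.2]
opening: 0.4
```

Emit:
step_arm --pt "0 0 0 -3 0.5 0 -1" --pt "0 0 0 -6 0.9 0 -1" --pt "0 0 0 -9 0.6 0 -1" --pt "0 0 0 -12 0.3 0 -1"

```text
clock: 8.5
tcp_pos: [621.7, 101.0, 17.4]
tcp_rot: [0.7, 0.714, 0.0, -0.0]
wrist_force: [-0.3, 0.7, 0.4]
opening: 0.3
```

```bash
python3 -c "
from h import *
c=now(); print(c[3],J(c))
im,D=imaging.snapshot('side');cv2.imwrite('pics/p2.png',cv2.resize(im[150:270,190:310,::-1],None,fx=4,fy=4,interpolation=2))
for r in nets.cut_out('side','slice'):
  v,u=np.nonzero(r['pixels']);print(r['conf'],u.mean(),v.mean())"
```

```text
8.5 [621.7 101.   17.4] F [-0.3  0.7  0.4] op 0.3 tilt [-0.      0.0001]
91.0881636509392 [ 67.8 114.4]
```

View pics/p2.png

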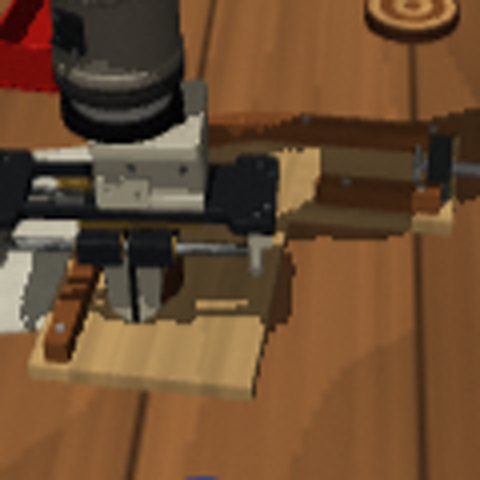

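Emit:
step_arm --pt "0 0 0 -3 0.3 0 -1" --pt "0 0 0 -6 0.6 0 -1" --pt "0 0 0 -9 0.9 0 -1" --pt "0 0 0 -12 1.2 0 -1" --pt "0 0 0 -15 1.2 0 -1" --pt "0 0 0 -18 0.9 0 -1" --pt "0 0 0 -21 0.6 0 -1" --pt "0 0 0 -24 0.3 0 -1"

```text
clock: 9.27
tcp_pos: [622.5, 76.9, 17.4]
tcp_rot: [0.7, 0.714, 0.0, -0.0]
wrist_force: [-0.2, 0.6, -0.3]
opening: 0.3
```

```bash
cat > chk.py <<'E'
from h import *
c=now(); print(c[3]-np.degrees(Q[2]),J(c))
im,D=imaging.snapshot('top');np.savez('t.npz',im=im,D=D)
import sys
cv2.imwrite(sys.argv[1],cv2.resize(im[140:270,190:330,::-1],None,fx=4,fy=4,interpolation=2))
for r in nets.cut_out('top','slice'):
  v,u=np.nonzero(r['pixels']);print(round(r['conf'],2),u.mean().round(1),v.mean().round(1),J(ray('top',u.mean(),v.mean(),36)))
E
python3 chk.py pics/t1.png
```

```text
9.27 [622.5  76.9  17.4] F [-0.2  0.6 -0.3] op 0.3 tilt [0. 0.]
95.78522424460876 [70.5 90.5]
0.91 159.5 189.4 [ -8.8 282.4]
```

View pics/t1.png

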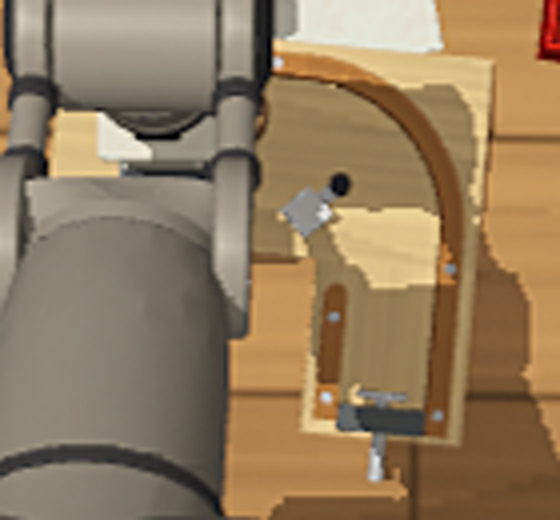

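Emit:
step_arm --pt "0 0 0 -3 -0.4 0 -1" --pt "0 0 0 -6 -0.7 0 -1" --pt "0 0 0 -9 -1.1 0 -1" --pt "0 0 0 -12 -1.4 0 -1" --pt "0 0 0 -15 -1.8 0 -1" --pt "0 0 0 -18 -2.2 0 -1" --pt "0 0 0 -21 -2.5 0 -1" --pt "0 0 0 -24 -2.9 0 -1"

```text
clock: 10.03
tcp_pos: [620.1, 52.9, 17.4]
tcp_rot: [0.7, 0.714, 0.0, 0.0]
wrist_force: [0.4, 0.6, -0.2]
opening: 0.5
```

Emit:
step_arm --pt "0 0 0 -3 -0.4 0 -1" --pt "0 0 0 -6 -0.7 0 -1" --pt "0 0 0 -9 -1.1 0 -1" --pt "0 0 0 -12 -1.4 0 -1" --pt "0 0 0 -15 -1.8 0 -1" --pt "0 0 0 -18 -2.2 0 -1" --pt "0 0 0 -21 -2.5 0 -1" --pt "0 0 0 -24 -2.9 0 -1"

```text
clock: 10.7
tcp_pos: [617.6, 28.9, 17.4]
tcp_rot: [0.7, 0.714, 0.0, -0.0]
wrist_force: [0.5, 0.7, 1.4]
opening: 0.9
```

```bash
python3 - <<'E'
from plan import *
c=now(); print(c[3]-np.degrees(Q[2]),J(c))
k=dict(s=2)
rows(c,[pose(p,**k)[0] for p in np.arange(102,123,2.5)])
print('bend 2mm'); rows(pose(106,**k)[0],[pose(106+2*i,**k)[0] for i in range(1,9)])
E
```

```text
10.7 [617.6  28.9  17.4] F [0.5 0.7 1.4] op 0.9 tilt [0.0001 0.0001]
95.78657587659353 [69.6 42.2]
[np.float64(-0.004), np.float64(-2.1), np.float64(-0.7), np.float64(0.4)] (np.float64(616.9423143090492), np.float64(26.79169573733509), 17, np.float64(91.30174607992726))
[np.float64(-0.004), np.float64(-4.6), np.float64(-1.0), np.float64(0.4)] (np.float64(616.7375439684907), np.float64(24.30009602878887), 17, np.float64(91.30174607992726))
[np.float64(0.023), np.float64(-7.0), np.float64(-0.2), np.float64(0.4)] (np.float64(617.5056432866729), np.float64(21.87363204951064), 17, np.float64(89.77385862624506))
[np.float64(0.056), np.float64(-9.5), np.float64(0.6), np.float64(0.4)] (np.float64(618.444194762162), np.float64(19.43424220841744), 17, np.float64(87.86399930914232))
[np.float64(0.09), np.float64(-12.0), np.float64(1.5), np.float64(0.4)] (np.float64(619.3009269308649), np.float64(16.964928202447062), 17, np.float64(85.95413999203957))
[np.float64(0.123), np.float64(-14.5), np.float64(2.2), np.float64(0.4)] (np.float64(620.0748879562873), np.float64(14.468433459793115), 17, np.fl
[... 1216 characters left out ...]
42625253835737))
[np.float64(0.133), np.float64(-9.9), np.float64(3.3), np.float64(-0.0)] (np.float64(620.499172859059), np.float64(12.958642524939648), 17, np.float64(82.89836508467518))
[np.float64(0.16), np.float64(-11.9), np.float64(3.8), np.float64(-0.0)] (np.float64(621.0177583360892), np.float64(10.932963400670541), 17, np.float64(81.37047763099298))
[np.float64(0.187), np.float64(-14.0), np.float64(4.2), np.float64(-0.0)] (np.float64(621.4821477300367), np.float64(8.89417716806167), 17, np.float64(79.8425901773108))
[np.float64(0.213), np.float64(-16.0), np.float64(4.6), np.float64(-0.0)] (np.float64(621.8920108280122), np.float64(6.843733544743966), 17, np.float64(78.3147027236286))
```

Emit:
step_arm --pt "0 0 0 -2 -0.5 0 -1" --pt "0 0 0 -4.5 -0.7 0 -1" --pt "0 0 0.023 -7 -0.2 0 -1" --pt "0 0 0.056 -9.5 0.6 0 -1" --pt "0 0 0.09 -12 1.5 0 -1" --pt "0 0 0.123 -14.5 2.2 0 -1" --pt "0 0 0.156 -17 2.8 0 -1" --pt "0 0 0.19 -19.6 3.4 0 -1"

```text
clock: 11.37
tcp_pos: [621.4, 9.6, 17.3]
tcp_rot: [0.766, 0.643, 0.0, -0.0]
wrist_force: [0.3, 2.0, 0.7]
opening: 0.5
```

Emit:
step_arm --pt "0 0 0.027 -1.9 0.8 0 -1" --pt "0 0 0.053 -3.9 1.5 0 -1" --pt "0 0 0.08 -5.9 2.1 0 -1" --pt "0 0 0.107 -7.9 2.7 0 -1" --pt "0 0 0.133 -9.9 3.3 0 -1" --pt "0 0 0.16 -11.9 3.8 0 -1" --pt "0 0 0.187 -14 4.2 0 -1" --pt "0 0 0.213 -16 4.6 0 -1"

```text
clock: 12.03
tcp_pos: [623.2, -7.1, 17.4]
tcp_rot: [0.83, 0.558, 0.0, -0.0]
wrist_force: [0.3, 1.1, 0.7]
opening: 0.8
```

```bash
cat > at.py <<'E'
from plan import *
import sys
s0=float(sys.argv[1])
c=now(); from scipy.optimize import minimize_scalar
def d(p): t=pose(p,s=s0)[0]; return np.hypot(t[0]-c[0],t[1]-c[1])
ps=np.arange(20,320,.5); p=ps[np.argmin([d(x) for x in ps])]; t=pose(p,s=s0)[0]
print('jig',J(c),'p',p,'err',d(p).round(1),'yaw err',round((c[3]-t[3]+180)%360-180,1))
for x in sys.argv[2:]: rows(c,[pose(float(x),s=s0)[0]])
E
python3 at.py 2 136 144
```

```text
12.03 [623.2  -7.1  17.4] F [0.3 1.1 0.7] op 0.8 tilt [0.     0.0001]
jig [78.1  6.8] p 135.5 err 0.1 yaw err -0.2
[np.float64(0.004), np.float64(-0.5), np.float64(0.2), np.float64(0.4)] (np.float64(623.2147668431129), np.float64(-7.712523996748146), 17, np.float64(67.61949054785323))
[np.float64(0.111), np.float64(-8.5), np.float64(3.0), np.float64(0.4)] (np.float64(622.7464704858693), np.float64(-16.059705853852066), 17, np.float64(61.507940733124435))
```

Tracking is right on plan. Next is the shoe, more slowly, with force checks.

Emit:
step_arm --pt "0 0 0.027 -1.9 0.8 0 -1" --pt "0 0 0.053 -3.9 1.5 0 -1" --pt "0 0 0.08 -5.9 2.1 0 -1" --pt "0 0 0.107 -7.9 2.7 0 -1"

```text
clock: 12.37
tcp_pos: [623.6, -14.7, 17.7]
tcp_rot: [0.858, 0.513, 0.001, 0.0]
wrist_force: [2.1, 5.5, 0.8]
opening: 0.6
```

Emit:
step_arm --pt "0 0 0.02 -1.4 0.6 0 -1" --pt "0 0 0.04 -2.9 1.1 0 -1" --pt "0 0 0.06 -4.4 1.6 0 -1" --pt "0 0 0.08 -5.9 2.1 0 -1"

```text
clock: 12.7
tcp_pos: [622.6, -20.7, 17.7]
tcp_rot: [0.878, 0.478, 0.001, 0.0]
wrist_force: [2.6, 4.7, 0.0]
opening: 0.3
```

Emit:
step_arm --pt "0 0 0.02 -1.4 0.6 0 -1" --pt "0 0 0.04 -2.9 1.1 0 -1" --pt "0 0 0.06 -4.4 1.6 0 -1" --pt "0 0 0.08 -5.9 2.1 0 -1"

```text
clock: 13.03
tcp_pos: [620.8, -27.2, 17.6]
tcp_rot: [0.897, 0.443, 0.001, -0.0]
wrist_force: [1.9, 4.5, -0.0]
opening: 0.5
```

```bash
python3 at.py 2 156
```

```text
13.03 [620.8 -27.2  17.6] F [ 1.9  4.5 -0. ] op 0.5 tilt [0.0011 0.0007]
jig [ 77.4 -13.4] p 155.0 err 0.3 yaw err -0.5
[np.float64(0.004), np.float64(-1.2), np.float64(0.4), np.float64(0.6)] (np.float64(620.387165320702), np.float64(-28.368667046311785), 17, np.float64(52.340616011031265))
```

Emit:
step_arm --pt "0 0 0.02 -1.4 0.6 0 -1" --pt "0 0 0.04 -2.9 1.1 0 -1" --pt "0 0 0.06 -4.4 1.6 0 -1" --pt "0 0 0.08 -5.9 2.1 0 -1" --pt "0 0 0.1 -7.4 2.6 0 -1" --pt "0 0 0.12 -8.9 3 0 -1"

```text
clock: 13.53
tcp_pos: [617.5, -36.4, 17.4]
tcp_rot: [0.922, 0.388, 0.0, -0.0]
wrist_force: [2.3, 4.1, -0.2]
opening: 0.5
```

Emit:
step_arm --pt "0 0 0.02 -1.4 0.6 0 -1" --pt "0 0 0.04 -2.9 1.1 0 -1" --pt "0 0 0.06 -4.4 1.6 0 -1" --pt "0 0 0.08 -5.9 2.1 0 -1" --pt "0 0 0.1 -7.4 2.6 0 -1" --pt "0 0 0.12 -8.9 3 0 -1"

```text
clock: 14.03
tcp_pos: [613.3, -45.1, 17.4]
tcp_rot: [0.943, 0.332, 0.0, -0.0]
wrist_force: [2.0, 3.3, 0.0]
opening: 0.6
```

```bash
python3 at.py 2 175; python3 chk.py pics/t2.png
```

```text
14.03 [613.3 -45.1  17.4] F [2.  3.3 0. ] op 0.6 tilt [0.0002 0.0001]
jig [ 71.4 -31.8] p 173.5 err 0.3 yaw err -0.1
[np.float64(0.018), np.float64(-1.4), np.float64(0.9), np.float64(0.4)] (np.float64(612.7442396836051), np.float64(-46.64717255851025), 17, np.float64(37.82568520105041))
14.03 [613.3 -45.1  17.4] F [2.  3.3 0. ] op 0.6 tilt [0.0002 0.0001]
43.527583518531294 [ 71.4 -31.8]
0.7 289.7 183.2 [ 41.4 -70.2]
0.63 159.4 189.1 [ -8.1 282.9]
```

View pics/t2.png

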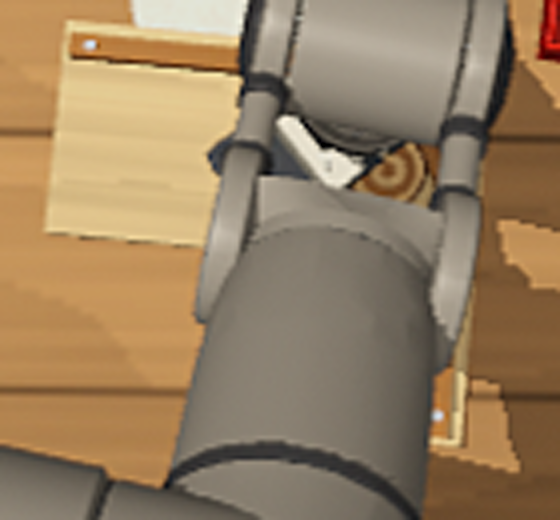

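The slice's rings are visible at (390,172), against the outer rail halfway round. Contact force is ~4 N. Continuing.

Emit:
step_arm --pt "0 0 0.02 -1.4 0.7 0 -1" --pt "0 0 0.04 -2.9 1.2 0 -1" --pt "0 0 0.06 -4.4 1.7 0 -1" --pt "0 0 0.08 -5.9 2.2 0 -1" --pt "0 0 0.1 -7.4 2.7 0 -1" --pt "0 0 0.12 -8.9 3.1 0 -1"

```text
clock: 14.63
tcp_pos: [608.3, -53.1, 17.4]
tcp_rot: [0.961, 0.275, 0.0, -0.0]
wrist_force: [1.8, 2.6, -0.3]
opening: 0.5
```

Emit:
step_arm --pt "0 0 0.02 -1.4 0.7 0 -1" --pt "0 0 0.04 -2.9 1.2 0 -1" --pt "0 0 0.06 -4.4 1.7 0 -1" --pt "0 0 0.08 -5.9 2.2 0 -1" --pt "0 0 0.1 -7.4 2.7 0 -1" --pt "0 0 0.12 -8.9 3.1 0 -1"

```text
clock: 15.13
tcp_pos: [602.3, -60.5, 17.3]
tcp_rot: [0.976, 0.217, -0.0, -0.0]
wrist_force: [1.5, 0.5, -0.0]
opening: 0.2
```

```bash
python3 at.py 2 195 200 205 210 215 220
```

```text
15.13 [602.3 -60.5  17.3] F [ 1.5  0.5 -0. ] op 0.2 tilt [-0.0002  0.    ]
jig [ 61.6 -48.1] p 191.5 err 0.3 yaw err -0.1
[np.float64(0.044), np.float64(-3.2), np.float64(1.5), np.float64(0.3)] (np.float64(600.026765644184), np.float64(-63.16799064086406), 17, np.float64(22.546810664228467))
[np.float64(0.111), np.float64(-8.1), np.float64(3.1), np.float64(0.3)] (np.float64(596.1956339953877), np.float64(-66.72338754006823), 17, np.float64(18.72709203002298))
[np.float64(0.178), np.float64(-13.2), np.float64(4.3), np.float64(0.3)] (np.float64(592.1361618959459), np.float64(-70.01566685615506), 17, np.float64(14.907373395817494))
[np.float64(0.244), np.float64(-18.3), np.float64(5.2), np.float64(0.3)] (np.float64(587.8663847628096), np.float64(-73.03020165519564), 17, np.float64(11.087654761612008))
[np.float64(0.311), np.float64(-23.5), np.float64(5.8), np.float64(0.3)] (np.float64(583.4052723558386), np.float64(-75.7535989662119), 17, np.float64(7.267936127406494))
[np.float64(0.378), np.float64(-28.8), np.float64(6.0), np.float64(0.3)] (np.float64(578.7726444989794), np.float64(-78.17375928344927), 17, np.float64(3.448217493201036))
```

Emit:
step_arm --pt "0 0 0.035 -2.5 1.2 0 -1" --pt "0 0 0.07 -5 2.1 0 -1" --pt "0 0 0.105 -7.7 3 0 -1" --pt "0 0 0.14 -10.2 3.6 0 -1" --pt "0 0 0.178 -13.2 4.3 0 -1" --pt "0 0 0.21 -15.7 4.8 0 -1" --pt "0 0 0.244 -18.3 5.2 0 -1" --pt "0 0 0.278 -20.9 5.6 0 -1"

```text
clock: 15.8
tcp_pos: [585.7, -74.5, 17.3]
tcp_rot: [0.997, 0.079, -0.0, 0.0]
wrist_force: [0.7, -0.0, 0.6]
opening: 0.4
```

```bash
python3 at.py 2 215 217.5 220 222.5 225 228 231 234 ; python3 at.py 3 265 | tail -1
```

```text
15.8 [585.7 -74.5  17.3] F [ 0.7 -0.   0.6] op 0.4 tilt [-0.0002 -0.    ]
jig [ 46.2 -63.4] p 212.5 err 0.1 yaw err -0.1
[np.float64(0.032), np.float64(-2.5), np.float64(0.9), np.float64(0.3)] (np.float64(583.4052723558386), np.float64(-75.7535989662119), 17, np.float64(7.267936127406494))
[np.float64(0.066), np.float64(-4.9), np.float64(1.8), np.float64(0.3)] (np.float64(581.1091282976678), np.float64(-77.0022879319268), 17, np.float64(5.358076810303765))
[np.float64(0.099), np.float64(-7.4), np.float64(2.6), np.float64(0.3)] (np.float64(578.7726444989794), np.float64(-78.17375928344927), 17, np.float64(3.448217493201036))
[np.float64(0.132), np.float64(-9.9), np.float64(3.3), np.float64(0.3)] (np.float64(576.3984168125128), np.float64(-79.26671150646152), 17, np.float64(1.5383581760982787))
[np.float64(0.136), np.float64(-12.4), np.float64(2.8), np.float64(0.3)] (np.float64(573.9188601776901), np.float64(-79.21718851714613), 17, np.float64(1.3017460799272493))
[np.float64(0.136), np.float64(-15.3), np.float64(2.1), np.float64(0.3)] (np.float64(570.9289405274347), np.float64(-78.971464108476), 17, np.float64(1.3017460799272493))
[np.float64(0.136), np.float64(-18.2), np.float64(1.4), np.float64(0.3)] (np.float64(567.9390208771792), np.float64(-78.72573969980587), 17, np.float64(1.3017460799272493))
[np.float64(0.136), np.float64(-21.1), np.float64(0.7), np.float64(0.3)] (np.float64(564.9491012269237), np.float64(-78.48001529113576), 17, np.float64(1.3017460799272493))
[np.float64(0.136), np.float64(-51.1), np.float64(-7.7), np.float64(0.3)] (np.float64(534.0305470403887), np.float64(-74.94112115074562), 17, np.float64(1.3017460799272493))
```

Emit:
step_arm --pt "0 0 0.032 -2.5 0.9 0 -1" --pt "0 0 0.066 -4.9 1.8 0 -1" --pt "0 0 0.099 -7.4 2.6 0 -1" --pt "0 0 0.132 -9.9 3.3 0 -1" --pt "0 0 0.136 -12.4 2.9 0 -1" --pt "0 0 0.136 -15.3 2.3 0 -1" --pt "0 0 0.136 -18.2 1.7 0 -1" --pt "0 0 0.136 -21.1 1.1 0 -1"

```text
clock: 16.47
tcp_pos: [564.9, -78.7, 17.4]
tcp_rot: [1.0, 0.013, -0.0, -0.0]
wrist_force: [0.0, -0.5, -0.2]
opening: 0.6
```

Emit:
step_arm --pt "0 0 0 -2.5 -0.2 0 -1" --pt "0 0 0 -5 -0.4 0 -1" --pt "0 0 0 -7.5 -0.6 0 -1" --pt "0 0 0 -10 -0.9 0 -1" --pt "0 0 0 -12.5 -1.2 0 -1" --pt "0 0 0 -15 -1.5 0 -1" --pt "0 0 0 -17.5 -1.8 0 -1" --pt "0 0 0 -20 -2.1 0 -1"

```text
clock: 17.13
tcp_pos: [545.0, -77.1, 17.4]
tcp_rot: [1.0, 0.013, 0.0, -0.0]
wrist_force: [-0.4, 0.1, -0.6]
opening: 0.4
```

```bash
python3 at.py 2 282 308; python3 chk.py pics/t3.png
```

```text
17.13 [545.  -77.1  17.4] F [-0.4  0.1 -0.6] op 0.4 tilt [0.     0.0001]
jig [  5.9 -69.4] p 254.0 err 0.3 yaw err 0.2
[np.float64(0.003), np.float64(-27.8), np.float64(-3.3), np.float64(0.4)] (np.float64(517.1103868228365), np.float64(-74.54842475241378), 17, np.float64(1.3017460799272493))
[np.float64(0.003), np.float64(-53.7), np.float64(-6.1), np.float64(0.4)] (np.float64(491.19774985395577), np.float64(-72.41881321060603), 17, np.float64(1.3017460799272493))
17.13 [545.  -77.1  17.4] F [-0.4  0.1 -0.6] op 0.4 tilt [0.     0.0001]
6.174056853401785 [  5.9 -69.4]
0.87 159.2 189.1 [ -8.2 283.4]
0.45 289.9 212.0 [-37.1 -77.6]
```

Emit:
step_arm --pt "0 0 0 -2.5 -0.3 0 -1" --pt "0 0 0 -5 -0.6 0 -1" --pt "0 0 0 -7.5 -0.9 0 -1" --pt "0 0 0 -10 -1.1 0 -1" --pt "0 0 0 -12.5 -1.4 0 -1" --pt "0 0 0 -15 -1.7 0 -1" --pt "0 0 0 -17.5 -2 0 -1" --pt "0 0 0 -20 -2.3 0 -1"

```text
clock: 17.9
tcp_pos: [525.0, -75.4, 17.4]
tcp_rot: [1.0, 0.013, 0.0, -0.0]
wrist_force: [1.3, -0.7, 1.1]
opening: 0.2
```

Emit:
step_arm --pt "0 0 0 -1 -0.1 0 -1" --pt "0 0 0 -2 -0.2 0 -1" --pt "0 0 0 -3 -0.3 0 -1" --pt "0 0 0 -4 -0.4 0 -1"

```text
clock: 18.23
tcp_pos: [521.2, -75.1, 17.4]
tcp_rot: [1.0, 0.013, 0.0, -0.0]
wrist_force: [0.9, -0.1, -0.2]
opening: 0.3
```

Emit:
step_arm --pt "0 0 0 -1 -0.1 0 -1" --pt "0 0 0 -2 -0.2 0 -1" --pt "0 0 0 -3 -0.3 0 -1"

```text
clock: 18.48
tcp_pos: [518.1, -74.8, 17.4]
tcp_rot: [1.0, 0.013, 0.0, -0.0]
wrist_force: [-0.1, 0.7, 0.7]
opening: 0.4
```

Emit:
step_arm --pt "0 0 0 -1 -0.1 0 -1" --pt "0 0 0 -2 -0.2 0 -1" --pt "0 0 0 -3 -0.3 0 -1"

```text
clock: 18.73
tcp_pos: [515.1, -74.6, 17.4]
tcp_rot: [1.0, 0.013, -0.0, -0.0]
wrist_force: [0.9, 0.4, 0.7]
opening: 0.3
```

Emit:
step_arm --pt "0 0 0 -0.7 -0.1 0 -1" --pt "0 0 0 -1.4 -0.1 0 -1" --pt "0 0 0 -2 -0.2 0 -1"

```text
clock: 18.98
tcp_pos: [513.1, -74.5, 17.4]
tcp_rot: [1.0, 0.013, 0.0, -0.0]
wrist_force: [0.4, 0.0, 0.2]
opening: 0.2
```

Emit:
step_arm --pt "0 0 0 -0.7 -0.1 0 -1" --pt "0 0 0 -1.4 -0.1 0 -1" --pt "0 0 0 -2 -0.2 0 -1"

```text
clock: 19.23
tcp_pos: [511.1, -74.3, 17.4]
tcp_rot: [1.0, 0.013, 0.0, -0.0]
wrist_force: [0.2, 1.3, 0.8]
opening: 0.1
```

Emit:
step_arm --pt "0 0 0 -0.7 -0.1 0 -1" --pt "0 0 0 -1.4 -0.1 0 -1" --pt "0 0 0 -2 -0.2 0 -1"

```text
clock: 19.48
tcp_pos: [509.1, -74.2, 17.4]
tcp_rot: [1.0, 0.013, 0.0, -0.0]
wrist_force: [0.6, 0.1, 0.3]
opening: 0.4
```

Emit:
step_arm --pt "0 0 0 -0.7 -0.1 0 -1" --pt "0 0 0 -1.4 -0.1 0 -1" --pt "0 0 0 -2 -0.2 0 -1"

```text
clock: 19.73
tcp_pos: [507.1, -74.0, 17.4]
tcp_rot: [1.0, 0.013, 0.0, -0.0]
wrist_force: [-0.2, -1.2, -0.7]
opening: 0.4
```

Emit:
step_arm --pt "0 0 0 -0.7 -0.1 0 -1" --pt "0 0 0 -1.4 -0.1 0 -1" --pt "0 0 0 -2 -0.2 0 -1"

```text
clock: 19.98
tcp_pos: [505.1, -73.9, 17.4]
tcp_rot: [1.0, 0.013, 0.0, -0.0]
wrist_force: [0.8, 0.2, 0.7]
opening: 0.4
```

Emit:
step_arm --pt "0 0 0 -0.7 -0.1 0 -1" --pt "0 0 0 -1.4 -0.1 0 -1" --pt "0 0 0 -2 -0.2 0 -1"

```text
clock: 20.23
tcp_pos: [503.1, -73.7, 17.4]
tcp_rot: [1.0, 0.013, 0.0, -0.0]
wrist_force: [0.2, 0.3, 0.6]
opening: 0.6
```

Emit:
step_arm --pt "0 0 0 -0.5 0 0 -1" --pt "0 0 0 -1 -0.1 0 -1" --pt "0 0 0 -1.5 -0.1 0 -1"

```text
clock: 20.48
tcp_pos: [501.6, -73.7, 17.4]
tcp_rot: [1.0, 0.013, 0.0, -0.0]
wrist_force: [0.5, -0.4, -0.4]
opening: 0.3
```

```bash
python3 chk.py pics/t4.png; python3 - <<'E'
from h import *
z=np.load('t.npz');P=cloud('top',z['D'])
im,D=imaging.snapshot('side')
cv2.imwrite('pics/s4.png',cv2.resize(im[150:240,210:330,::-1],None,fx=5,fy=5,interpolation=2))
E
```

```text
20.48 [501.6 -73.7  17.4] F [ 0.5 -0.4 -0.4] op 0.3 tilt [0.     0.0001]
6.172738304712462 [-37.6 -69.5]
0.69 160.0 189.2 [ -8.2 281.2]
0.59 287.3 230.1 [-86.5 -74.7]
```

View pics/s4.png

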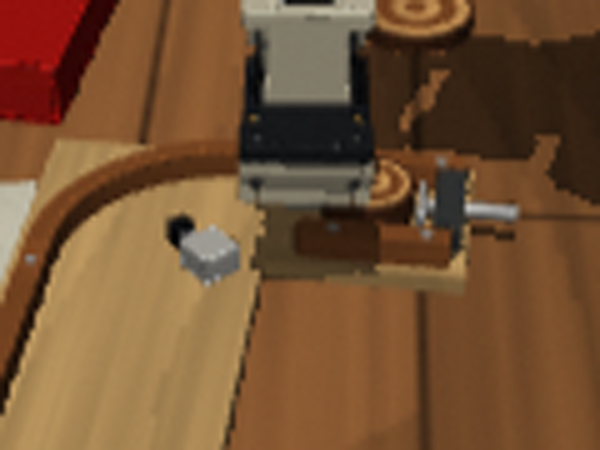

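The slice (rings at 390,185) is flat against the far rail and a few mm short of the pad (420,205). Smaller steps from here.

Emit:
step_arm --pt "0 0 0 -0.4 0 0 -1" --pt "0 0 0 -0.8 -0.1 0 -1" --pt "0 0 0 -1 -0.1 0 -1"

```text
clock: 20.88
tcp_pos: [500.6, -73.6, 17.4]
tcp_rot: [1.0, 0.013, -0.0, -0.0]
wrist_force: [1.5, 0.4, 0.2]
opening: 0.3
```

Emit:
step_arm --pt "0 0 0 -0.4 0 0 -1" --pt "0 0 0 -0.8 -0.1 0 -1" --pt "0 0 0 -1 -0.1 0 -1"

```text
clock: 21.13
tcp_pos: [499.6, -73.5, 17.4]
tcp_rot: [1.0, 0.013, 0.0, -0.0]
wrist_force: [0.5, 0.6, -1.0]
opening: 0.7
```

Emit:
step_arm --pt "0 0 0 -0.4 0 0 -1" --pt "0 0 0 -0.8 -0.1 0 -1" --pt "0 0 0 -1 -0.1 0 -1"

```text
clock: 21.38
tcp_pos: [498.9, -73.5, 17.5]
tcp_rot: [1.0, 0.013, 0.0, 0.0]
wrist_force: [1.8, 0.3, -0.3]
opening: 0.4
```

Emit:
step_arm --pt "0 0 0 -0.4 0 0 -1" --pt "0 0 0 -0.7 -0.1 0 -1" --pt "0 0 0 -0.7 -0.1 0 -1"

```text
clock: 21.63
tcp_pos: [498.8, -73.5, 17.7]
tcp_rot: [1.0, 0.013, 0.001, 0.0]
wrist_force: [4.4, -0.0, -1.0]
opening: 0.4
```

That's contact. Building up to ~10 N.

Emit:
step_arm --pt "0 0 0 -0.3 0 0 -1" --pt "0 0 0 -0.6 0 0 -1" --pt "0 0 0 -0.6 0 0 -1"

```text
clock: 21.88
tcp_pos: [498.8, -73.6, 17.8]
tcp_rot: [1.0, 0.013, 0.002, 0.0]
wrist_force: [5.7, 1.3, -0.3]
opening: 0.4
```

Emit:
step_arm --pt "0 0 0 -0.4 0 0 -1" --pt "0 0 0 -0.8 0 0 -1" --pt "0 0 0 -0.8 0 0 -1"

```text
clock: 22.13
tcp_pos: [498.7, -73.7, 18.0]
tcp_rot: [1.0, 0.013, 0.002, 0.0]
wrist_force: [7.8, 0.6, -0.8]
opening: 0.5
```

Emit:
step_arm --pt "0 0 0 -0.4 0 0.2 -1" --pt "0 0 0 -0.8 0 0.3 -1" --pt "0 0 0 -0.8 0 0.3 -1"

```text
clock: 22.38
tcp_pos: [498.7, -73.7, 18.0]
tcp_rot: [1.0, 0.013, 0.003, 0.001]
wrist_force: [9.5, 2.6, -0.3]
opening: 0.6
```

Emit:
step_arm --pt "0 0 0 0 0 0 -1" --pt "0 0 0 0 0 0 -1" --pt "0 0 0 0 0 0 -1" --pt "0 0 0 0 0 0 -1"

```text
clock: 22.72
tcp_pos: [498.7, -73.7, 18.0]
tcp_rot: [1.0, 0.013, 0.003, 0.001]
wrist_force: [10.1, 2.8, 0.0]
opening: 0.4
```

Holding at ~10 N for over a second, then backing off along +x and lifting clear.

Emit:
step_arm --pt "0 0 0 0 0 0 -1" --pt "0 0 0 0 0 0 -1" --pt "0 0 0 0 0 0 -1" --pt "0 0 0 0 0 0 -1" --pt "0 0 0 0 0 0 -1" --pt "0 0 0 0 0 0 -1" --pt "0 0 0 0 0 0 -1" --pt "0 0 0 0 0 0 -1"

```text
clock: 23.38
tcp_pos: [498.7, -73.7, 18.0]
tcp_rot: [1.0, 0.013, 0.003, 0.001]
wrist_force: [8.7, 2.1, 0.4]
opening: 0.3
```

Emit:
step_arm --pt "0 0 0 0 0 0 -1" --pt "0 0 0 0 0 0 -1" --pt "0 0 0 0 0 0 -1" --pt "0 0 0 0 0 0 -1" --pt "0 0 0 0 0 0 -1"

```text
clock: 23.8
tcp_pos: [498.7, -73.7, 18.0]
tcp_rot: [1.0, 0.013, 0.003, 0.001]
wrist_force: [9.6, 3.0, 0.1]
opening: 0.4
```

Emit:
step_arm --pt "0 0 0 1 0 0 -1" --pt "0 0 0 2 0 0 -1" --pt "0 0 0 4 0 0 -1" --pt "0 0 0 8 0.5 0 -1" --pt "0 0 0 16 1 0 -1" --pt "0 0 0 16 1 -15 -1" --pt "0 0 0 16 1 -45 -1" --pt "0 0 0 16 1 -80 -1"

```text
clock: 24.47
tcp_pos: [510.3, -73.6, 96.1]
tcp_rot: [1.0, 0.013, -0.003, -0.001]
wrist_force: [0.0, 0.4, 0.3]
opening: 0.4
```

Emit:
step_arm --pt "0 0 0 0 40 -20 -1" --pt "0 0 0 0 80 -40 -1" --pt "0 0 0 0 120 -40 -1" --pt "0 0 0 0 160 -40 -1" --pt "0 0 0 0 200 -40 -1" --pt "0 0 0 0 240 -40 -1" --pt "0 0 0 0 240 -40 -1"

```text
clock: 25.05
tcp_pos: [517.3, -321.3, 136.6]
tcp_rot: [1.0, 0.01, 0.0, 0.002]
wrist_force: [-0.6, 0.9, -0.5]
opening: 0.5
```

```bash
python3 chk.py pics/t5.png; python3 - <<'E'
from h import *
im,D=imaging.snapshot('side')
t=cv2.imread('pics/t5.png')[:,:400]
s=cv2.resize(im[150:250,210:290+30,::-1],(400,364),interpolation=2)
t=cv2.imread('pics/t5.png')[180:520,240:560]
cv2.imwrite('pics/f.png',np.hstack([cv2.resize(t,(342,364)),s]))
for n in('top','side'):
    if n=='top': z=np.load('t.npz');D2=z['D']
    else: D2=D
    P=cloud(n,D2); c,s_=np.cos(Q[2]),np.sin(Q[2]); X,Y=P[...,0]-Q[0],P[...,1]-Q[1]; x,y=c*X+s_*Y,-s_*X+c*Y
    m=(x>-112)&(x<-45)&(y<-44)&(y>-102)&(P[...,2]>33)&(P[...,2]<42)
    print(n,m.sum(),x[m].mean(),y[m].mean(),np.percentile(P[...,2][m],[5,50,95]).round(1),(x[m].min()+x[m].max())/2)
E
```

```text
25.05 [ 517.3 -321.3  136.6] F [-0.6  0.9 -0.5] op 0.5 tilt [ 0.0004 -0.0031]
5.85516414898095 [  -1.7 -314.9]
0.7 358.5 135.8 [ 190.  -247.8]
0.61 159.2 189.1 [ -8.2 283.3]
0.55 287.3 227.4 [-79.2 -74. ]
top 307 -79.18368313957758 -74.7861663147925 [33.8 36.9 40.5] -80.27144938374123
side 177 -81.2410449565587 -70.97196967822676 [34.7 37.9 39.9] -80.81204029649102
```

View pics/f.png

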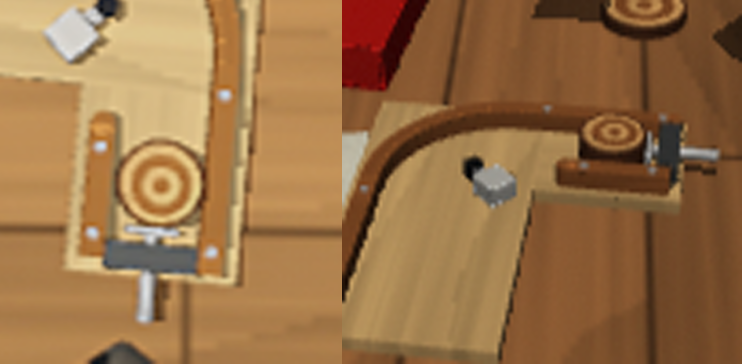

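```bash
python3 -c "
from station import bot
print(bot.close_job())"
```

```text
the job is handed in; nothing more can be done
None
```

The slice is home against the pad of the end stop, and the job was handed in at about 25 s on the clock, against the 72 s limit.

**What I did**
- **Placing:** I picked up the natural-wood slice (not the blue one), laid it flat in the infeed with about 4 N at touchdown, and let go.
- **Pushing:** I slid it with closed fingertips along the rail and round the bend. The highest reading was about 6 N, at the sprung shoe.
- **Pressing:** I felt for the pad in small steps, then pressed for about 1.4 s at 9–10 N along the pocket (about 10.5 N at most in all). I then backed off and lifted clear.

**Last checks**
- **Position:** both cameras show the slice flat in the pocket. Its centre is at about x = -80, y = -75 mm in the jig frame by the top camera. The side camera gives y ≈ -71 mm, but its view is partial.
- **Contact with the pad:** in the last top picture there seems to be a sliver between slice and pad, which I put down to viewing angle. During the press the fingertips stopped moving (under 0.1 mm of give) while the force rose.
- **Other things:** the blue slice was found where it started. I didn't measure the big slice, glue and tray again, and nothing I saw or felt suggested contact.

**Not fully checked**
- **Against the rail:** the arm hid the slice for most of the infeed. There I relied on the sideways push; partial views in the bend and pocket showed it at the rail.
- **Fingertip rise:** the fingertips rose about 0.6 mm while pressing, but the vertical force stayed within about 1 N.

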